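# Clamp a tissue cassette and hold the loupe at its focal mark

### The job

Swing the hinged steel frame down over the tissue cassette in the grey viewing fixture until its tab rests in the catch. Then take the black-handled loupe by its handle and hold it level, lens centred over that cassette and the middle of its rim at the height of the yellow collar on the fixture's post, and finish while still holding it there, still and touching nothing but the gripper. Do not disturb the other things on the bench or lift the cassette out of its nest.

Things in the scene. Friction and masses are not known exactly. Their poses are not given: they have to be found in the camera images.
- fixture: grey plate, 150 x 136 x 10 mm, fixed to the bench; origin on its underside below the nest centre; z up, y to the hinge, x to the focus post. It spans x -55..95, y -68..68 mm. Nest: four corner guides, tops 15 mm above the bench, 1.5 mm play. Hinge ears (x -31..31, y 41..55 mm) and the catch, a fork of two dark prongs 16 mm apart at y -58 mm, end 24 mm above the bench.
- hold_down (a joint): angle of the hinged frame in rad: 0 is closed, level over the cassette with its tab between the prongs of the catch (a stop ends it there); grows as the frame is raised, up to 1.7. It starts between 1.0 and 1.45, leaning over the cassette, and stays where it is left (about 1 N at the knob moves it).
- hold_down_hinge (a point): point on the hinge axis of the frame, 48 mm from the nest centre on the fixture's y side, 20 mm above the bench; the axis is the fixture's x.
- hold_down_knob (a point): centre of the outer face of the red push knob (16 mm across, 8 high) on the flat steel frame (32 x 116 x 3 mm, open window): 88 mm from the hinge along the frame and 9.5 mm off its mid-plane, on the side that faces up when closed (then 29.5 mm above the bench) and away from the cassette, to the hinge side, when raised. Push here to shut it.
- cassette_top (a point): centre of the top of the pale tissue cassette (28 x 40 x 7 mm, loose) in the nest of the fixture; its top is 17 mm above the bench; the closed frame lies 1.5 mm over it and does not touch it.
- focus_mark (a point): middle of the yellow collar (22 mm across, 14 mm high, small pointer) clamped on the steel focus post, which is 10 mm across, stands at fixture x 78, y 35 mm and ends 135 mm above the bench. The collar's height, 85 to 115 mm above the bench, is the height for the middle of the lens rim. It does not move.
- loupe: the hand loupe as a whole, about 80 g, lying flat on the bench: origin on its underside below loupe_grip, x from the handle towards the lens, z up.
- loupe_grip (a point): grip point of the loupe, in its black flat-sided handle (90 long, 14 wide, 22 mm high; from 55 mm behind to 35 mm ahead of this point), half-way up, 11 mm above the bench when lying; near the centre of mass; x from the handle towards the lens, y across the handle, z up.
- loupe_lens (a point): centre of the loupe's glass lens, 85 mm ahead of loupe_grip along x at the same height; round steel rim 60 mm across and 12 mm high round it; z is square to the lens and points up.
- focus_collar: the yellow collar as a whole; origin as focus_mark, axes as the fixture.
- jar_mid (a point): jar with red lid, 66 mm across, 84 mm high: bystander, centre half-way up
- cup_mid (a point): white-lidded cup, 72 mm across, 82 mm high: bystander, centre half-way up
- vial_mid (a point): small jar with red lid, 46 mm across, 73 mm high: bystander, centre half-way up
- forceps: steel forceps lying flat, 18 x 136 x 11 mm: bystander, origin at the centre of the underside
- spare_cassette: another, yellowish cassette lying on the bench, 28 x 40 x 7 mm: bystander, origin at the centre of the underside

How it is judged:
By the outcome, as a careful person would: the job done as asked, in the order asked, and still so for the second after the job is handed in, while the arm keeps its last pose, push and grip.
It also fails if it takes over 48 s, if anything falls off the work surface, if the arm or the gripper's body presses on something with over 40 N, if the wrist force passes 120 N, or if a joint passes its speed limit or range.

### The arm

A 7-joint arm with a two-finger parallel gripper is mounted at the origin on a cart in front of the work surface, level with it; the furniture and walls round the work are solid. World frame = base frame: x ahead of the robot, y to its left, z up, the work surface at z = 0. Lengths are in m, angles in rad, forces in N, time in s.
With the tool pointing down it reaches from about 0.4 to 0.85 m from the base axis. Payload 10.4 kg.
Tool frame: the origin (TCP) lies on the centre line of the jaws, within the pads' length; the fingertips stand 14 mm ahead of it and the grasp point (between the pads) lies 5 mm behind it (manip.tip_reach is the distance from the TCP to the fingertips, in m); z points along the fingers, y is the line along which they close (so a half turn about z gives the same grasp; the last joint's range is limited). The gripper opens to 85 mm and grips with 20 to 120 N. Pads are 22 mm wide; open, the fingers measure 114 mm over their backs; the gripper's body (76 mm by 85 mm) begins 54 mm behind the grasp point. The pads swing forward as they close: fully open they stand 13 mm farther back than shut.
Start: joints at [1.194, 0.332, -0.065, 1.46, 0.022, 1.35, -0.088], TCP at [0.217, -0.586, 0.245] pointing down, gripper open.
Joint ranges: [-2.6, 2.6], [-0.5, 2.12], [-1.47, 1.34], [0.16, 2.42], [-1.27, 4.41], [0.06, 2.06], [-2.6, 2.6]. Speed limits (rad/s): [2.22, 2.22, 2.79, 2.79, 3.14, 3.14, 3.14].

### API

Orientations are given as a unit quaternion [x, y, z, w].
In Python, from workcell import manip gives the robot as it stands.
- The arm moves only by the shell command python3 -m pendant 'ROWS' [FORCE]. ROWS is JSON, a list of rows, each a list of 7 numbers: the shift along the tool's x, y, z in units of 50 mm (1.0 is 50 mm), then the turn, a rotation vector about the tool's x, y, z in units of 8 degrees (1.0 is 8 degrees), then the opening, from -1 (shut) to 1 (fully open), so that 0 is half open. In form: [[dx, dy, dz, ax, ay, az, jaw], ...]. A call has exactly 10 rows; each row is the pose to reach, as a shift and turn from the pose commanded when the call began, along the tool's axes at that moment; what a row does not reach only later rows make up. A row lasts 1/8 s, in which the tool goes at most 62.5 mm and 10.7 degrees, less where a joint would pass 70% of its speed; a pose out of reach is approached as far as the arm can. A call with a gripper value outside its range is refused whole. The fingers move at their own pace and stop on an object; FORCE is the grip in N (left out, the last holds). Time passes only in rows, so rows that repeat a pose let the fingers close, or fill a call up. It gives the time, the measured TCP pose, the force, the opening and the grip force at its end, in the units of the state.
- manip.get_obs(): the state, without advancing time (a new reading comes with each control period).
- manip.camera(name): name is "side" or "top"; returns (picture, depth): 384x512x3 uint8, red, green, blue; 384x512 float32, m along the optical axis (not along the pixel's ray), 0 where there is no reading.
- manip.get_calibration(name): a dict with "fx", "fy", "cx", "cy" (pixels), "D" ([k1, k2, p1, p2, k3] as OpenCV has them; the pictures are not rectified), "xyz" and "orientation" of the camera in the world. Camera axes: x right, y up, looking along -z (the intrinsics and any distortion apply to the point x, -y, -z); pixel columns grow to the right and rows downward; lengths in m; the calibration is good to about 2 mm. A picture is of the moment at which its call begins. get_calibration takes no time and is no camera call.
- manip.hand_in(): hands the job in; it is judged then, once.
Trained networks look in the newest picture that a camera, given by its name, has taken for a name from the list of things; names that differ only in an ending like _2 or _b are one class to them, and where a whole thing is asked for, a point or a joint stands for the part that bears it (a point fixed in the world has none). Each returns a list of dicts, best first, with "p" (0 to 1); they miss things now and then, are a little off and sometimes report something else, mostly with a low value. They report only what shows in the picture. A call takes as long as a camera call.
- manip.find_in(thing, camera): "box" ([left, top, right, bottom] in pixels, round what is visible of it).
- manip.trace(thing, camera): "pixels" (384x512 bool, what is visible of it) and "box" ([left, top, right, bottom] in pixels, round what is visible of it).
- manip.tip_of(thing, camera): "pixel" ([column, row] in pixels: a listed point, or the origin of a listed thing).
The state is a dict: "clock": time; "joint_pos": joint angles; "joint_velocities": joint speeds; "tau": joint torques, N m; "position": TCP position; "ee_rot": TCP orientation; "ft_force": force on the tool from outside, world axes, zero at the start; "torque": the same for the moment, N m; "grip_width": opening from 0.0 (shut) to 1.0 (fully open); "grasp_force": force on a finger pad.
Only numpy, scipy, OpenCV 4.12 (cv2) and the standard library are available. Lean on these libraries where they do the work, as an engineer would, in place of code of your own. Each camera call takes 0.05 s, during which the arm holds its last target. There are 200 camera calls.

## Working session

There is one attempt and no reset: what is moved stays moved. The work goes in short steps, Python scripts to look and compute and a shell command to move; the robot and the scene stay as the last step left them, time stands still between calls to the robot, and variables do not carry over. Pictures are saved under pics/ and viewed, at most 10 in all, crops included, and the job is handed in when it is done.

```bash
mkdir -p pics; cat > h.py <<'E'
import numpy as np, cv2
from workcell import manip
from scipy.spatial.transform import Rotation as R
def cal(c):
    k=manip.get_calibration(c); K=np.array([[k['fx'],0,k['cx']],[0,k['fy'],k['cy']],[0,0,1.]])
    q=k['orientation']; return K,np.array(k['D'],float),np.array(k['xyz']),R.from_quat(q).as_matrix()
def ray(c,px):
    K,D,o,M=cal(c); u=cv2.undistortPoints(np.array(px,float).reshape(-1,1,2),K,D).reshape(-1,2)
    return o,np.c_[u[:,0],-u[:,1],-np.ones(len(u))]@M.T
def at_z(c,px,z):
    o,d=ray(c,px); return o+d*((z-o[2])/d[:,2])[:,None]
def at_d(c,px,dep):
    o,d=ray(c,px); return o+d*np.asarray(dep).reshape(-1,1)
def proj(c,P):
    K,D,o,M=cal(c); p=(np.atleast_2d(P)-o)@M; p=p*[1,-1,-1]
    return cv2.projectPoints(p,np.zeros(3),np.zeros(3),K,D)[0].reshape(-1,2)
def shot(c,name):
    im,d=manip.camera(c); cv2.imwrite('pics/'+name,im[:,:,::-1]); return im,d
def tri(p1,p2,c1='side',c2='top'):
    o1,d1=ray(c1,p1);o2,d2=ray(c2,p2);d1=d1[0]/np.linalg.norm(d1);d2=d2[0]/np.linalg.norm(d2)
    s=np.linalg.lstsq(np.c_[d1,-d2],o2-o1,rcond=None)[0]; a=o1+s[0]*d1;b=o2+s[1]*d2
    return (a+b)/2,np.linalg.norm(a-b)
E
python3 - <<'E'
from h import *
np.set_printoptions(precision=4,suppress=True)
ds={}
for c in('side','top'):
    im,ds[c]=shot(c,c+'0.png'); print(c,cal(c)[2],cal(c)[3][:,2])
for t in['fixture','hold_down_hinge','hold_down_knob','cassette_top','focus_mark','loupe','loupe_grip','loupe_lens','jar_mid','cup_mid','vial_mid','forceps','spare_cassette']:
    px={}
    for c in('side','top'):
        r=manip.tip_of(t,c)
        for q in r[:2]:
            x,y=q['pixel']; d=ds[c][min(int(round(y)),383),min(int(round(x)),511)]
            print(t,c,round(q['p'],2),np.round([x,y],1),at_d(c,[x,y],d)[0] if d>0 else None)
        if r: px[c]=r[0]['pixel']
    if len(px)==2: print('   tri',*tri(px['side'],px['top']))
o=manip.get_obs();print(o['position'],o['ee_rot'],o['clock'],manip.tip_reach)
E
```

```text
side [0.2131 0.9086 0.4382] [-0.3005  0.8633  0.4055]
top [0.3536 0.1879 1.1348] [-0.1305  0.0275  0.9911]
fixture side 0.89 [228.8 220.2] [0.5354 0.1697 0.021 ]
fixture top 0.94 [267.2 175.4] [0.537  0.1282 0.1058]
   tri [ 0.5566  0.1216 -0.0061] 0.0005707498916852742
hold_down_hinge side 0.8 [227.1 221.4] [0.5391 0.1705 0.0178]
hold_down_hinge top 0.56 [249.6 179. ] [0.5409 0.167  0.0379]
   tri [0.543  0.166  0.0152] 0.0036133895726810847
hold_down_knob side 0.9 [226.9 179.1] [0.5501 0.1405 0.1032]
hold_down_knob side 0.29 [254.4 294.5] [ 0.4068  0.3653 -0.0011]
hold_down_knob top 0.64 [264.7 173. ] [0.5419 0.134  0.1095]
   tri [0.5477 0.135  0.1008] 0.008845840598440752
cassette_top side 0.49 [124.4 243. ] [0.6592 0.3619 0.0464]
cassette_top side 0.39 [232.8 211.5] [0.5302 0.1588 0.0377]
cassette_top top 0.61 [269.4 173.7] [0.5569 0.1176 0.0172]
   tri [ 0.6633  0.1784 -0.0504] 0.22744283169591226
focus_mark side 0.58 [190.4 180.6] [0.6137 0.1851 0.1079]
focus_mark side 0.39 [226.3 181. ] [0.5509 0.142  0.0993]
focus_mark top 0.65 [244.8 139.9] [0.614  0.1779 0.1304]
   tri [0.
[... 949 characters left out ...]
0.6528 0.3568 0.049 ]
vial_mid side 0.5 [191.7 178.7] [0.6123 0.1816 0.111 ]
vial_mid top 0.91 [176.3 126.4] [0.6652 0.3399 0.0708]
   tri [0.6702 0.3422 0.0387] 0.009489981953906127
forceps side 0.75 [304.2 257.9] [0.3541 0.229  0.0006]
forceps top 0.55 [224.5 258.8] [ 0.3508  0.2313 -0.0026]
forceps top 0.21 [266.4 252.9] [0.3626 0.1329 0.0852]
   tri [0.3522 0.2314 0.0022] 0.002761119518741022
spare_cassette side 0.86 [323.1 276.3] [0.3065 0.2871 0.0077]
spare_cassette top 0.67 [203.7 271.4] [0.3214 0.2815 0.0099]
spare_cassette top 0.32 [172.5 240.7] [0.3963 0.3557 0.0174]
   tri [0.3144 0.281  0.0026] 0.013758324931220738
[ 0.2166 -0.5863  0.2453] [0.9844 0.176  0.     0.0001] 1.4 0.014
```

View pics/side0.png

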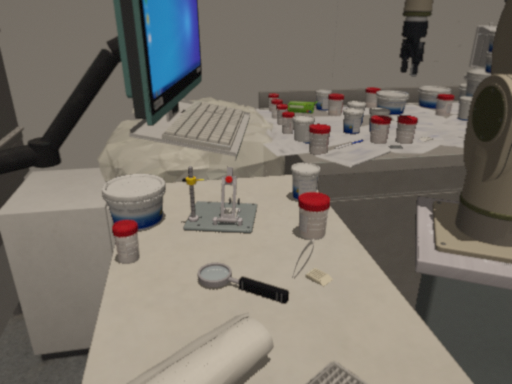

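View pics/top0.png

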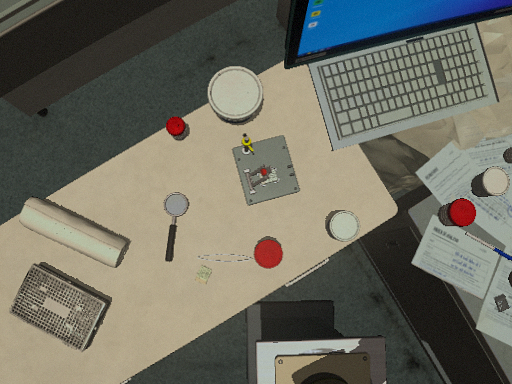

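The side view shows the fixture at about (222,216), its raised frame and red knob at (228,180), the collar at (190,181) and the loupe from (213,275) to (288,293). The top view shows the fixture at (266,170), the collar at (246,142), the loupe lens at (176,204) and its handle at (171,243). Next I'll refine the fixture yaw, loupe axis, frame angle and collar height.

```bash
cat > m.py <<'E'
from h import *
np.set_printoptions(precision=4,suppress=True)
im={};ds={}
for c in('side','top'): im[c],ds[c]=shot(c,c+'1.png')
def mask(t,c):
    r=manip.trace(t,c); print(t,c,round(r[0]['p'],2),r[0]['box'],r[0]['pixels'].sum()); return r[0]['pixels']
def pix(m): v,u=np.nonzero(m); return np.c_[u,v].astype(float)
def cloud(m,c):
    p=pix(m); d=ds[c][m]; return at_d(c,p[d>0],d[d>0])
# fixture plate
m=mask('fixture','top'); W=at_z('top',pix(m),0.01)[:,:2]
(c0,sz,a)=cv2.minAreaRect((W*1000).astype(np.float32)); print('plate rect',c0,sz,a)
P=cloud(m,'top'); Q=P[abs(P[:,2]-.01)<.006]; print('plate z',np.median(Q[:,2]))
print('plate rect 3d',cv2.minAreaRect((Q[:,:2]*1000).astype(np.float32)))
# loupe
m=mask('loupe','top'); W=at_z('top',pix(m),0.015)[:,:2]
rect=cv2.minAreaRect((W*1000).astype(np.float32)); print('loupe rect',rect)
for c in('top','side'):
    for t in('loupe_lens','loupe_grip'):
        for r in manip.tip_of(t,c)[:1]: print(t,c,r['p'],at_z(c,r['pixel'],.011))
b=cv2.boxPoints(rect); print(b)
# collar: yellow pixels
for c in('side','top'):
    h=cv2.cvtColor(im[c],cv2.COLOR_RGB2HSV); ym=((h[...,0]>20)&(h[...,0]<35)&(h[...,1]>170)&(h[...,2]>90))
    p=pix(ym); print('yellow',c,len(p)); 
    t=manip.tip_of('focus_mark',c)[0]['pixel']; k=np.linalg.norm(p-t,axis=1)<14; p=p[k]; print(p.min(0),p.max(0),p.mean(0),t)
    d=ds[c][p[:,1].astype(int),p[:,0].astype(int)]; C=at_d(c,p[d>0],d[d>0]); print(np.percentile(C,[5,50,95],axis=0))
# knob: red pixels
    t=manip.tip_of('hold_down_knob',c)[0]['pixel']
    rm=((h[...,0]<8)|(h[...,0]>172))&(h[...,1]>150); p=pix(rm); p=p[np.linalg.norm(p-t,axis=1)<12]; print('knob',c,len(p),p.mean(0),t)
    d=ds[c][p[:,1].astype(int),p[:,0].astype(int)]; C=at_d(c,p[d>0],d[d>0]); print(np.percentile(C,[10,50,90],axis=0))
a=cv2.resize(im['side'][150:250,160:285][:,:,::-1],None,fx=5,fy=5,interpolation=2); cv2.imwrite('pics/sidecrop.png',a)
E
python3 m.py
```

```text
fixture top 0.58 [234.2, 134.0, 300.6, 203.3] 2938
plate rect (576.5151977539062, 128.95689392089844) (164.87474060058594, 134.97076416015625) 14.607806205749512
plate z 0.008843935922761448
plate rect 3d ((570.3898315429688, 127.08538818359375), (150.12001037597656, 134.94488525390625), 14.84406852722168)
loupe top 0.97 [163.9, 194.5, 187.7, 263.1] 713
loupe rect ((434.72821044921875, 364.41436767578125), (58.48569107055664, 165.05665588378906), 71.35435485839844)
loupe_lens top 0.55 [[0.4836 0.354  0.011 ]]
loupe_grip top 0.77 [[0.3963 0.3574 0.011 ]]
loupe_lens side 0.75 [[0.4859 0.3526 0.011 ]]
loupe_grip side 0.61 [[0.4075 0.363  0.011 ]]
[[347.1821 363.0919]
 [503.5756 310.3209]
 [522.2743 365.7369]
 [365.8809 418.5079]]
yellow side 63Traceback (most recent call last):
  File "m.py", line 26, in <module>
    t=manip.tip_of('focus_mark',c)[0]['pixel']; k=np.linalg.norm(p-t,axis=1)<14; p=p[k]; print(p.min(0),p.max(0),p.mean(0),t)
                                                                                               ~~~~~^^^
    return umr_minimum(a, axis, None, out, keepdims, initial, where)
ValueError: zero-size array to reduction operation minimum which has no identity
```

```bash
python3 - <<'E'
s=open('m.py').read()
i=s.index("for c in('top','side'):\n    for t in('loupe_lens'"); j=s.index('# collar')
s=s[:i]+"""
from scipy.optimize import minimize
def loss(v,W=W):
    x,y,a=v; d=(W-[x,y])@np.array([[np.cos(a),-np.sin(a)],[np.sin(a),np.cos(a)]])
    lens=np.maximum(np.hypot(d[:,0]-.085,d[:,1])-.03,0)
    h=np.hypot(np.maximum(np.maximum(-.055-d[:,0],d[:,0]-.06),0),np.maximum(abs(d[:,1])-.007,0))
    e=[np.array([-.055,0]),np.array([.115,0]),np.array([.085,.03]),np.array([.085,-.03])]
    return (np.minimum(lens,h)**2).sum()+20*sum(np.min(np.sum((d-q)**2,1)) for q in e)
r=minimize(loss,[.4,.36,-.05],method='Nelder-Mead',options=dict(maxiter=2000,xatol=1e-6,fatol=1e-12)); print('loupe grip x,y,yawdeg',r.x[:2],np.degrees(r.x[2]),r.fun,'lens',r.x[:2]+.085*np.array([np.cos(r.x[2]),np.sin(r.x[2])]))
"""+s[j:]
s=s.replace("t=manip.tip_of('focus_mark',c)[0]['pixel']","t={'side':(190.5,181),'top':(246,142)}[c]").replace("t=manip.tip_of('hold_down_knob',c)[0]['pixel']","t={'side':(227.5,179.5),'top':(264.7,173)}[c]")
s=s.replace("(h[...,1]>170)&(h[...,2]>90)","(h[...,1]>120)&(h[...,2]>60)").replace("(h[...,0]>20)","(h[...,0]>18)")
open('m.py','w').write(s)
E
python3 m.py
```

```text
fixture top 0.83 [231.1, 135.5, 299.1, 204.9] 3083
plate rect (577.7665405273438, 129.57688903808594) (167.46971130371094, 136.0832061767578) 13.563458442687988
plate z 0.00885643791880708
plate rect 3d ((570.4125366210938, 126.97412872314453), (150.1664276123047, 135.7598419189453), 13.985408782958984)
loupe top 0.66 [161.9, 193.3, 187.3, 262.4] 743
loupe rect ((431.63250732421875, 347.2852478027344), (167.7998504638672, 58.848445892333984), 0.30251380801200867)
loupe grip x,y,yawdeg [0.4023 0.3594] -8.091309811726282 7.02883144443833e-05 lens [0.4864 0.3474]
yellow side 103
[185. 176.] [202. 185.] [191.5843 180.1573] (190.5, 181)
[[0.6029 0.1667 0.0996]
 [0.6137 0.1806 0.1063]
 [0.6259 0.1861 0.1115]]
knob side 36 [228.5    179.1667] (227.5, 179.5)
[[0.5418 0.1377 0.0987]
 [0.5466 0.1403 0.1042]
 [0.5512 0.1425 0.1081]]
yellow top 91
[242. 136.] [253. 151.] [246.9853 143.3971] (246, 142)
[[0.5979 0.1616 0.1014]
 [0.6122 0.1706 0.1081]
 [0.6235 0.1841 0.1206]]
knob top 31 [263.4194 171.4194] (264.7, 173)
[[0.5407 0.1328 0.104 ]
 [0.5467 0.1374 0.1071]
 [0.5514 0.1418 0.1101]]
```

View pics/sidecrop.png

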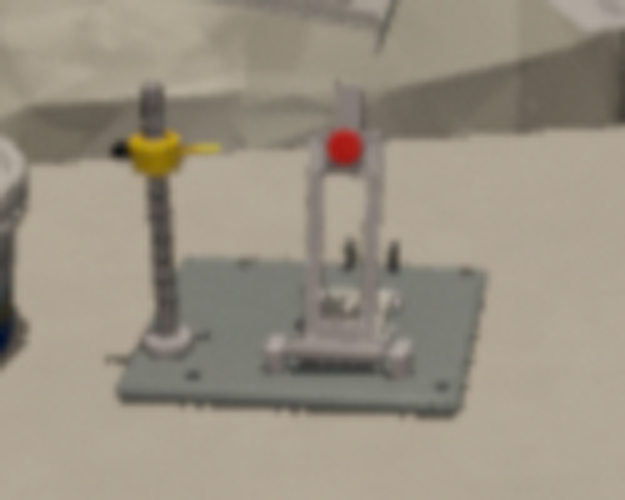

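The crop shows the collar centred at about crop (156,153), the post top at row 83 and the red knob at (345,147), with the frame leaning away over the cassette. Next I'll compute the collar height against the post top, and the push path.

```bash
cat > go.py <<'E'
from h import *
np.set_printoptions(precision=3,suppress=True)
F0=np.array([.552,.123]); FY=np.radians(14.5)
def fx(x,y,z): 
    c,s=np.cos(FY),np.sin(FY); return np.array([F0[0]+c*x-s*y,F0[1]+s*x+c*y,z])
def rows(p,yaw,base=None):
    """shift/turn units to reach TCP p, tool down, tool x at yaw (deg)"""
    o=manip.get_obs(); T=R.from_quat(o['ee_rot']) if base is None else base[1]; p0=o['position'] if base is None else base[0]
    y=np.radians(yaw); c,s=np.cos(y),np.sin(y)
    G=R.from_matrix(np.array([[c,s,0],[s,-c,0],[0,0,-1]]).T)
    return np.round(np.r_[T.inv().apply(np.array(p)-p0)/.05, np.degrees((T.inv()*G).as_rotvec())/8],3)
E
python3 - <<'E'
from go import *
im=cv2.imread('pics/side1.png'); 
post=fx(.078,.035,0)[:2]
for z in(.01,.085,.095,.105,.115,.135): print(z,proj('side',np.r_[post,z])[0],proj('top',np.r_[post,z])[0])
b,g,r=[im[...,i].astype(float) for i in range(3)]
Y=np.clip(np.minimum(r,g)-b,0,None); 
print(Y[170:190,184:200].astype(int))
print(im[160:172,188:193].mean(2).astype(int))
print('knob expected',proj('side',fx(0,.048-.088*.426+.0095*.905,.02+.088*.905+.0095*.426)))
E
```

```text
0.01 [192.848 220.049] [245.081 150.198]
0.085 [190.829 188.798] [245.284 142.812]
0.095 [190.548 184.471] [245.313 141.75 ]
0.105 [190.266 180.104] [245.343 140.669]
0.115 [189.98  175.697] [245.373 139.567]
0.135 [189.4   166.759] [245.436 137.3  ]
[[ 14  14  13  12   7   3   3   3   7  13  13  13  13  14  13  13]
 [ 14  13  13  11   7   2   3   4   6  11  14  13  13  13  12  13]
 [ 13  12  12  11   7   2   3   3   7  11  12  12  13  12  13  14]
 [ 11  12  12  11   7   3   4   5   7  13  14  14  13  13  13  13]
 [ 12  13  11  12  11   6   4   4   7  11  14  12  13  14  14  15]
 [ 12  12  13  14  12   5   3   5  12  23  23  16  14  13  14  14]
 [ 13  16  26  34  34  13   5   6  24  58  61  38  17  14  14  13]
 [ 13  28  68  89  74  41  30  32  49  91 111  77  29  14  15  14]
 [ 11  43 101 129 117  95  87  91 104 120 128  84  34  24  27  32]
 [  7  39  89 117 122 119 121 123 120 111 108  80  59  60  69  81]
 [  4  24  66  92 103 110 112 117 109  97  92  82  75  64  57  61]
 [  8  17  47  79  87  96 103 108 104  98  87  67  44  29  25  23]
 [ 14  18  40  70  87  99  99 101 101  99  84  55  31  21  17  17]
 [ 16  19  32  59  80  93  96  96  98  82  65  42  25  18  16  15]
 [ 17  19  26  36  47  60  75  78  74  53  38  27  19  16  16  16]
 [ 16  17  19  21  24  28  35  37  32  22  20  18  17  17  17  16]
 [ 17  17  18  18  18  15  11  10  10  12  15  16  16  17  16  16]
 [ 17  16  17  17  16  13   6   4   4  11  15  17  17  17  18  16]
 [ 17  17  17  18  17  12   5   4   5   9  16  17  16  18  17  16]
 [ 17  18  17  17  16  13   4   3   5  10  17  18  17  17  17  16]]
[[152 154 155 158 158]
 [149 151 153 155 157]
 [150 151 152 154 157]
 [152 153 154 157 158]
 [154 155 156 158 158]
 [154 152 154 154 156]
 [146 138 142 138 147]
 [130 122 124 117 126]
 [108  97 100  95 111]
 [ 91  81  88  86  96]
 [ 77  76  83  81  88]
 [ 69  69  75  75  85]]
knob expected [[227.943 179.219]]
```

```bash
python3 - <<'E'
from go import *
print(rows(fx(0,.055,.25),14.5))
ds=manip.camera('top')[1]; print((ds[132:146,240:252]*1000).astype(int))
m=[(u,v) for v in range(132,146) for u in range(240,252)]
z=at_d('top',m,[ds[v,u] for u,v in m])[:,2].reshape(14,12); print((z*1000).astype(int))
ds=manip.camera('side')[1]
m=[(u,v) for v in range(164,190) for u in range(184,198)]
z=at_d('side',m,[ds[v,u] for u,v in m])[:,2].reshape(26,14); print((z*1000).astype(int))
E
```

```text
[ 11.319 -12.078  -0.094   0.001  -0.      0.721]
[[1168 1165 1163 1168 1167 1161 1166 1168 1170 1166 1168 1169]
 [1170 1166 1167 1165 1054 1057 1166 1169 1167 1163 1163 1166]
 [1164 1168 1061 1055 1055 1054 1164 1162 1166 1166 1168 1167]
 [1168 1163 1168 1056 1056 1056 1164 1165 1166 1165 1165 1166]
 [1164 1163 1167 1052 1059 1024 1026 1027 1163 1171 1165 1168]
 [1167 1162 1165 1053 1026 1023 1028 1028 1050 1169 1166 1165]
 [1164 1166 1050 1049 1025 1027 1028 1027 1029 1053 1164 1165]
 [1163 1167 1048 1050 1029 1024 1027 1029 1039 1051 1053 1163]
 [1166 1166 1047 1052 1034 1029 1027 1032 1043 1053 1049 1162]
 [1162 1166 1047 1051 1045 1036 1034 1041 1052 1048 1050 1165]
 [1164 1161 1051 1055 1050 1049 1047 1045 1052 1048 1053 1163]
 [1162 1164 1051 1051 1050 1052 1049 1048 1048 1055 1059 1158]
 [1162 1160 1058 1050 1048 1047 1051 1048 1049 1053 1152 1148]
 [1161 1161 1154 1058 1054 1052 1051 1050 1054 1056 1152 1152]]
[[ -2   0   1  -2  -1   4   0  -2  -4   0  -2  -3]
 [ -4   0  -2   0 108 105   0  -3  -2   2   2   0]
 [  0  -2 101 107 106 107   0   2  -1  -1  -2  -1]
 [ -3   0  -3 
[... 1382 characters left out ...]
7 111 111 111 111 111 111 111 111 111 110 -42 -40]
 [107 107 109 109 109 111 111 110 110 109 109 108 105 105]
 [105 106 106 107 108 108 108 109 108 107 107 105 104 104]
 [102 103 105 105 105 107 106 105 105 105 105 103   0   0]
 [  0   0 102 103 103 103 104 103 103 103 102 102   0   0]
 [  0  -1 100 101 438 100 102 101 101 100 101  98   0   0]
 [  0   0   1  99  99 100  99  99  99  99  98   0   1  -1]
 [438   0   0   0   0  95  95  95  94  94   0   0   0   0]
 [  0   1   0   0   0  91  93  93  92  91   0   1   1  -1]
 [  1   0   1   1   0  88  90  91  90  90   0   0   0   0]
 [  0   0   0   0   0  87  88  88  87  86   0   0   0   0]
 [  0   0   0   0   0   0  85  86  85  85   0   0   0   0]]
```

```bash
sed -i 's/\[.552,.123\]/[.551,.122]/' go.py; python3 -m pendant '[[11.3,-12.08,-0.4,0,0,0.72,-1],[11.3,-12.08,-0.4,0,0,0.72,-1],[11.3,-12.08,-0.4,0,0,0.72,-1],[11.3,-12.08,-0.4,0,0,0.72,-1],[11.3,-12.08,-0.4,0,0,0.72,-1],[11.3,-12.08,-0.4,0,0,0.72,-1],[11.3,-12.08,-0.4,0,0,0.72,-1],[11.3,-12.08,-0.4,0,0,0.72,-1],[11.3,-12.08,-0.4,0,0,0.72,-1],[11.3,-12.08,-0.4,0,0,0.72,-1]]'
python3 - <<'E'
from go import *
print(rows(fx(0,.055,.25),14.5),rows(fx(0,.055,.115),14.5)); print(manip.get_obs()['clock'])
b=fx(0,.055,.115)
for th in [1.13,1.0,.9,.8,.7,.6,.5,.4,.3,.2,.1,.0,-.03]:
    r=.088+.006*np.clip((.7-th)/.6,0,1); c,s=np.cos(th),np.sin(th)
    y=.048-r*c+.0095*s-.002*s; z=.02+r*s+.0095*c-.002*c
    P=fx(0,y+.0145,z+.014); print(th,np.round([(.055-(y+.0145))/.05,(.115-(z+.014))/.05],2))
E
```

```text
clock: 3.4
position: [0.4594, -0.0085, 0.2609]
ee_rot: [0.992, 0.126, 0.001, 0.0]
ft_force: [1.5, -0.3, -0.2]
grip_width: 0.003
grasp_force: 0.0
[ 2.427 -3.169  0.217  0.007 -0.007 -0.001] [ 2.425 -3.172  2.917  0.007 -0.007 -0.001]
3.4
1.13 [ 0.47 -0.04]
1.0 [0.67 0.06]
0.9 [0.83 0.15]
0.8 [0.97 0.25]
0.7 [1.1  0.37]
0.6 [1.23 0.49]
0.5 [1.36 0.63]
0.4 [1.47 0.77]
0.3 [1.56 0.93]
0.2 [1.64 1.1 ]
0.1 [1.71 1.28]
0.0 [1.73 1.47]
-0.03 [1.73 1.53]
```

```bash
python3 -m pendant '[[2.43,-3.17,0.2,0,0,0,-1],[2.43,-3.17,0.2,0,0,0,-1],[2.43,-3.17,0.2,0,0,0,-1],[2.43,-3.17,0.2,0,0,0,-1],[2.43,-3.17,1.2,0,0,0,-1],[2.43,-3.17,2.2,0,0,0,-1],[2.43,-3.17,2.9,0,0,0,-1],[2.43,-3.17,2.92,0,0,0,-1],[2.43,-3.17,2.92,0,0,0,-1],[2.43,-3.17,2.92,0,0,0,-1]]'
python3 - <<'E'
from go import *
print(rows(fx(0,.055,.115),14.5))
im,_=manip.camera('side'); cv2.imwrite('pics/s2.png',cv2.resize(im[90:240,140:320][:,:,::-1],None,fx=4,fy=4))
E
```

```text
clock: 4.65
position: [0.5378, 0.1737, 0.1163]
ee_rot: [0.992, 0.126, 0.001, 0.0]
ft_force: [0.1, 0.4, 0.3]
grip_width: -0.001
grasp_force: 0.0
[-0.003 -0.033  0.026  0.003 -0.02  -0.001]
```

View pics/s2.png

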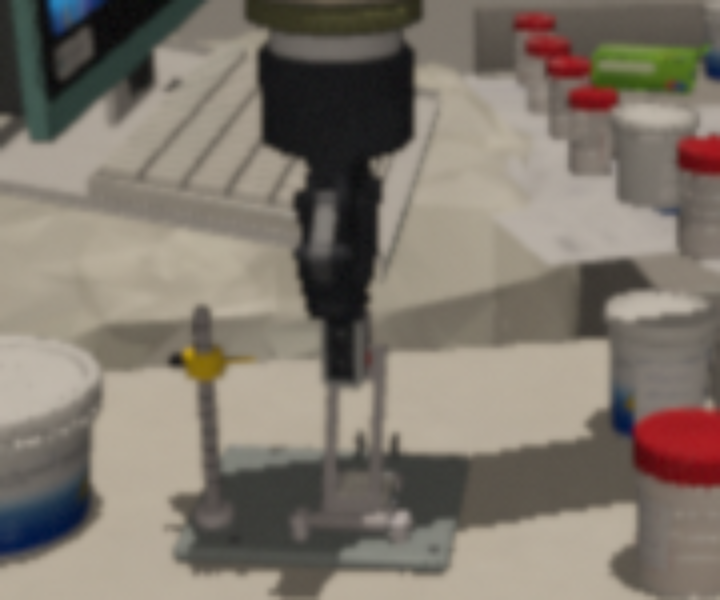

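The tip stands behind the knob and is well aligned: finger at crop (347,350), with the knob's edge just showing at (367,355). I'll push now.

```bash
python3 -m pendant '[[0,0.3,0,0,0,0,-1],[0,0.45,0,0,0,0,-1],[0,0.67,0.08,0,0,0,-1],[0,0.83,0.17,0,0,0,-1],[0,0.97,0.27,0,0,0,-1],[0,1.1,0.39,0,0,0,-1],[0,1.23,0.51,0,0,0,-1],[0,1.36,0.65,0,0,0,-1],[0,1.47,0.79,0,0,0,-1],[0,1.56,0.95,0,0,0,-1]]'
python3 - <<'E'
from go import *
im,_=manip.camera('side'); cv2.imwrite('pics/s3.png',cv2.resize(im[90:240,140:320][:,:,::-1],None,fx=4,fy=4))
E
```

```text
clock: 5.95
position: [0.5564, 0.0976, 0.0664]
ee_rot: [0.992, 0.126, 0.0, 0.0]
ft_force: [-0.6, -0.1, -0.7]
grip_width: -0.002
grasp_force: 0.1
```

View pics/s3.png

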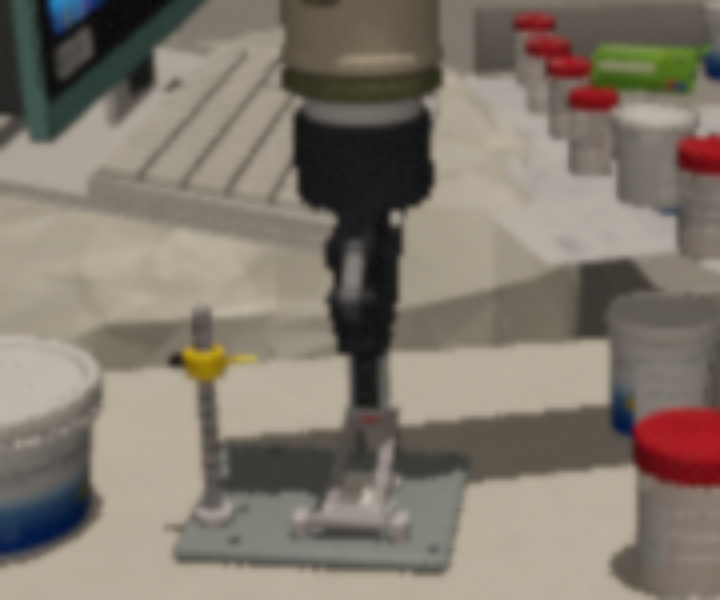

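```bash
python3 -m pendant '[[0,0.08,0.16,0,0,0,-1],[0,0.14,0.32,0,0,0,-1],[0,0.16,0.42,0,0,0,-1],[0,0.17,0.48,0,0,0,-1],[0,0.17,0.52,0,0,0,-1],[0,0.17,0.55,0,0,0,-1],[0,0.17,0.57,0,0,0,-1],[0,0.17,0.57,0,0,0,-1],[0,0.17,0.57,0,0,0,-1],[0,0.17,0.57,0,0,0,-1]]'
```

```text
clock: 7.25
position: [0.559, 0.0898, 0.0421]
ee_rot: [0.992, 0.126, 0.0, 0.001]
ft_force: [-17.9, -6.0, 43.4]
grip_width: -0.001
grasp_force: 21.5
```

```bash
python3 -m pendant '[[0,0,-0.5,0,0,0,-1],[0,0,-1.5,0,0,0,-1],[0,0,-2.5,0,0,0,-1],[0,0,-3.2,0,0,0,-0.3],[0,-0.5,-3.6,0,0,0,-0.3],[0,-1.5,-3.6,0,0,0,-0.3],[0,-2.5,-3.6,0,0,0,-0.3],[0,-3.5,-3.6,0,0,0,-0.3],[0,-3.6,-3.6,0,0,0,-0.3],[0,-3.6,-3.6,0,0,0,-0.3]]'
cat > l.py <<'E'
from go import *
im,ds=manip.camera('top'); 
hsv=cv2.cvtColor(im,cv2.COLOR_RGB2HSV)
dark=np.zeros(im.shape[:2],bool); dark[210:275,155:195]=im[210:275,155:195].max(2)<75
v,u=np.nonzero(dark); W=at_z('top',np.c_[u,v],.020)[:,:2]*1000
print('handle',len(u),cv2.minAreaRect(W.astype(np.float32)))
mu=W.mean(0); ev,V=np.linalg.eigh(np.cov(W.T)); print(mu,np.degrees(np.arctan(V[1,1]/V[0,1])))
v,u=np.mgrid[185:270,158:200]; P=at_d('top',np.c_[u.ravel(),v.ravel()],ds[185:270,158:200].ravel())
Q=P[(P[:,2]>.007)&(P[:,2]<.03)]; A=Q[Q[:,0]>.45]; B=Q[Q[:,0]<.43]
print('lens 3d',cv2.minEnclosingCircle((A[:,:2]*1000).astype(np.float32)),np.median(A[:,2]))
mu=B[:,:2].mean(0); ev,V=np.linalg.eigh(np.cov(B[:,:2].T)); print('handle3d',len(B),mu,np.degrees(np.arctan(V[1,1]/V[0,1])),cv2.minAreaRect((B[:,:2]*1000).astype(np.float32)),np.median(B[:,2]))
E
python3 - <<'E'
exec(open('l.py').read())
cv2.imwrite('pics/t4.png',np.hstack([cv2.resize(im[110:280,150:310][:,:,::-1],None,fx=3,fy=3)]))
s,_=manip.camera('side'); cv2.imwrite('pics/s4.png',cv2.resize(s[150:320,160:300][:,:,::-1],None,fx=3.5,fy=3.5))
a=cv2.imread('pics/t4.png');b=cv2.imread('pics/s4.png');h=min(len(a),len(b));
cv2.imwrite('pics/c4.png',cv2.resize(np.hstack([a[:h],b[:h]]),(780,int(780*h/(a.shape[1]+b.shape[1])))))
E
```

```text
clock: 8.5
position: [0.5127, 0.2647, 0.2179]
ee_rot: [0.992, 0.127, -0.0, 0.0]
ft_force: [-0.2, -0.3, -0.2]
grip_width: 0.346
grasp_force: 0.0
handle 237 ((410.88702392578125, 354.7261047363281), (25.709001541137695, 125.74482727050781), 73.860595703125)
[394.143 359.688] -9.885085225382822
lens 3d ((483.5029296875, 349.2939758300781), 32.465450286865234) 0.012807991978669886
handle3d 228 [0.389 0.361] -8.11245822812211 ((388.9180908203125, 362.2338562011719), (15.227896690368652, 83.923095703125), 82.27900695800781) 0.01926026013161042
```

View pics/c4.png

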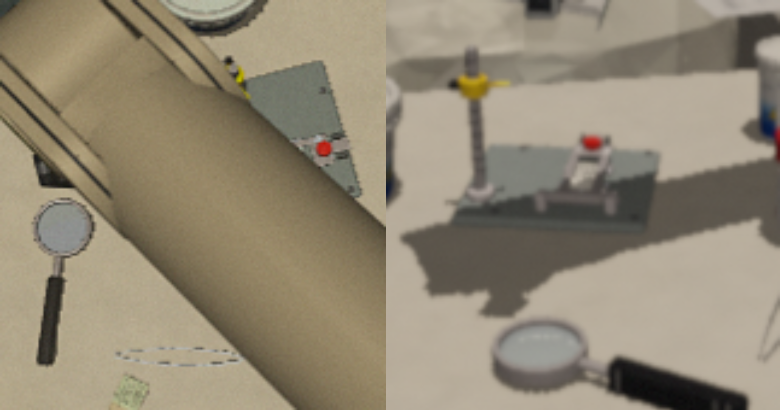

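The frame is shut: the knob sits low, at (592,142) in the right half, and the tab is at the fork. In the left half the loupe handle lies clear around (50,320). Now the loupe grasp.

```bash
python3 - <<'E'
from go import *
print(rows([.401,.3598,.10],-8.1),rows([.401,.3598,.019],-8.1))
E
```

```text
[-1.699 -2.439  2.36   0.006  0.003  2.816] [-1.698 -2.44   3.98   0.006  0.003  2.816]
```

```bash
python3 -m pendant '[[-1.7,-2.44,0.5,0,0,2.82,-0.3],[-1.7,-2.44,1.5,0,0,2.82,-0.3],[-1.7,-2.44,2.36,0,0,2.82,-0.3],[-1.7,-2.44,2.36,0,0,2.82,-0.3],[-1.7,-2.44,2.36,0,0,2.82,-0.3],[-1.7,-2.44,2.36,0,0,2.82,-0.3],[-1.7,-2.44,2.36,0,0,2.82,-0.3],[-1.7,-2.44,2.36,0,0,2.82,-0.3],[-1.7,-2.44,2.36,0,0,2.82,-0.3],[-1.7,-2.44,2.36,0,0,2.82,-0.3]]'
python3 - <<'E'
from go import *
print(rows([.401,.3598,.019],-8.1))
s,_=manip.camera('side'); cv2.imwrite('pics/s5.png',cv2.resize(s[180:330,170:330][:,:,::-1],None,fx=4,fy=4))
E
```

```text
clock: 9.85
position: [0.4008, 0.3606, 0.1005]
ee_rot: [0.998, -0.07, 0.0, -0.0]
ft_force: [-0.3, 0.3, 0.4]
grip_width: 0.346
grasp_force: 0.0
[ 0.006  0.016  1.631 -0.001 -0.001  0.002]
```

View pics/s5.png

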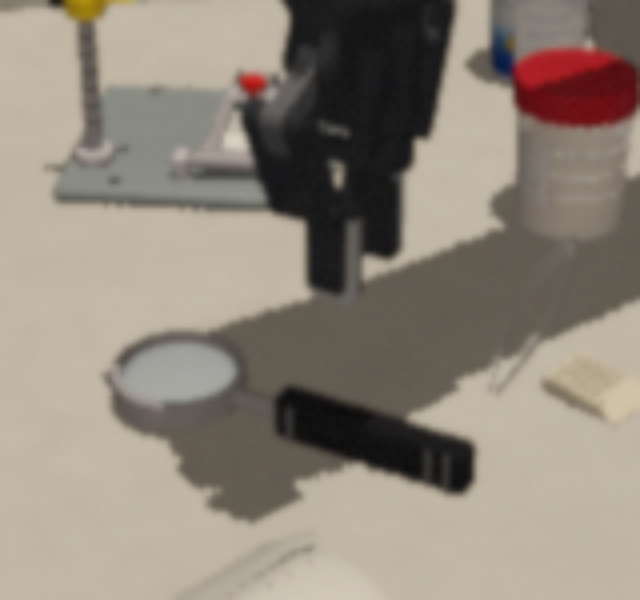

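The open jaws are above the handle (fingers at crop (330,290) and (385,250), handle at (370,440)). I'll descend and grip.

```bash
python3 -m pendant '[[0,0.01,0.8,0,0,0,-0.3],[0,0.01,1.3,0,0,0,-0.3],[0,0.01,1.62,0,0,0,-0.3],[0,0.01,1.62,0,0,0,-0.3],[0,0.01,1.62,0,0,0,-1],[0,0.01,1.62,0,0,0,-1],[0,0.01,1.62,0,0,0,-1],[0,0.01,1.62,0,0,0,-1],[0,0.01,1.62,0,0,0,-1],[0,0.01,1.62,0,0,0,-1]]' 60
```

```text
clock: 11.15
position: [0.401, 0.3609, 0.0205]
ee_rot: [0.998, -0.07, 0.001, -0.001]
ft_force: [-1.7, 0.5, 6.7]
grip_width: 0.152
grasp_force: 60.6
```

```bash
python3 -m pendant '[[0,0,-0.4,0,0,0,-1],[0,0,-0.9,0,0,0,-1],[0,0,-1.4,0,0,0,-1],[0,0,-1.8,0,0,0,-1],[0,0,-1.9,0,0,0,-1],[0,0,-1.9,0,0,0,-1],[0,0,-1.9,0,0,0,-1],[0,0,-1.9,0,0,0,-1],[0,0,-1.9,0,0,0,-1],[0,0,-1.9,0,0,0,-1]]'
cat > rim.py <<'E'
from go import *
# rim plane from depth around expected lens position L (world)
def rim(L,c):
    im,ds=manip.camera(c)
    v,u=np.nonzero(ds>0); P=at_d(c,np.c_[u,v],ds[v,u]); k=(np.linalg.norm(P[:,:2]-L[:2],axis=1)<.045)&(abs(P[:,2]-L[2])<.022)
    return P[k],np.c_[u,v][k],im
def rep(L):
    for c in('top','side'):
        P,px,im=rim(L,c); 
        if len(P)<20: print(c,'few',len(P)); continue
        (x,y),r=cv2.minEnclosingCircle((P[:,:2]*1000).astype(np.float32))
        A=np.c_[P[:,:2]-L[:2],np.ones(len(P))]; w=np.ones(len(P),bool)
        for _ in range(6):
            s=np.linalg.lstsq(A[w],P[w,2],rcond=None)[0]; e=P[:,2]-A@s; w=abs(e)<.004
        print(c,len(P),'circle',x,y,r,'plane z,slopes deg',s[2],np.degrees(s[:2]),'zpct',np.percentile(P[:,2],[2,20,50,80,98]))
        for t in('loupe_lens','loupe_grip'):
            q=manip.tip_of(t,c); print('   ',t,[(round(a['p'],2),np.round(a['pixel'],1),at_z(c,a['pixel'],L[2])[0]) for a in q[:1]])
E
python3 - <<'E'
from rim import *
o=manip.get_obs(); p=o['position']; y=np.radians(-8.1); L=np.array([p[0]+.085*np.cos(y),p[1]+.085*np.sin(y),p[2]-.0095]); print(p,L)
rep(L)
s,_=manip.camera('side'); cv2.imwrite('pics/s6.png',cv2.resize(s[150:320,160:330][:,:,::-1],None,fx=3.5,fy=3.5))
E
```

```text
clock: 12.4
position: [0.4004, 0.3603, 0.1142]
ee_rot: [0.998, -0.07, -0.0, 0.0]
ft_force: [-0.2, 1.0, -0.3]
grip_width: 0.146
grasp_force: 59.8
[0.4   0.36  0.114] [0.485 0.348 0.105]
top 589 circle 478.1603088378906 347.33905029296875 36.72781753540039 plane z,slopes deg 0.10613488848232201 [-0.29   0.062] zpct [0.101 0.104 0.106 0.109 0.112]
    loupe_lens [(0.6, array([171. , 199.1]), array([0.486, 0.346, 0.105]))]
    loupe_grip []
side 710 circle 477.87860107421875 350.48236083984375 38.028526306152344 plane z,slopes deg 0.10804347330950825 [ 0.363 -0.57 ] zpct [0.1   0.106 0.108 0.11  0.112]
    loupe_lens [(0.98, array([212.5, 229.4]), array([0.483, 0.357, 0.105]))]
    loupe_grip [(0.97, array([259.2, 238.1]), array([0.401, 0.358, 0.105]))]
```

View pics/s6.png

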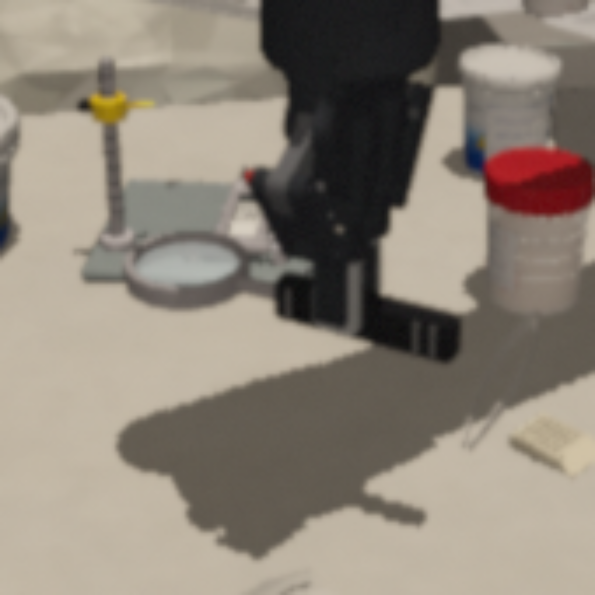

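The loupe is held level, with its lens at crop (187,265) and nothing touching it. Now I'll carry it over the cassette.

```bash
python3 - <<'E'
from go import *
y=np.radians(-8.1); print(rows([.551-.085*np.cos(y),.122-.085*np.sin(y),.1145],-8.1))
E
```

```text
[ 1.949  4.297 -0.002 -0.    -0.001  0.006]
```

```bash
python3 -m pendant '[[0.3,0.6,0,0,0,0,-1],[0.65,1.4,0,0,0,0,-1],[1.0,2.2,0,0,0,0,-1],[1.35,3.0,0,0,0,0,-1],[1.65,3.65,0,0,0,0,-1],[1.85,4.1,0,0,0,0,-1],[1.95,4.3,0,0,0,0,-1],[1.95,4.3,0,0,0,0,-1],[1.95,4.3,0,0,0,0,-1],[1.95,4.3,0,0,0,0,-1]]'
python3 - <<'E'
from rim import *
o=manip.get_obs(); p=o['position']; y=np.radians(-8.1); L=np.array([p[0]+.085*np.cos(y),p[1]+.085*np.sin(y),p[2]-.0095]); print(p,L)
rep(L)
s,ds=manip.camera('side'); a=cv2.resize(s[130:250,150:330][:,:,::-1],None,fx=4,fy=4)
cv2.imwrite('pics/s7.png',a)
v,u=np.mgrid[172:200,184:260:3]; z=at_d('side',np.c_[u.ravel(),v.ravel()],ds[v,u].ravel())[:,2].reshape(u.shape); print((z*1000).astype(int))
E
```

```text
clock: 14.0
position: [0.4666, 0.1348, 0.1144]
ee_rot: [0.998, -0.069, -0.0, -0.0]
ft_force: [-0.0, 1.0, -0.4]
grip_width: 0.147
grasp_force: 59.8
[0.467 0.135 0.114] [0.551 0.123 0.105]
top few 0
side 354 circle 544.9275512695312 124.72161865234375 37.25022888183594 plane z,slopes deg 0.10818636815119252 [ 0.756 -0.679] zpct [0.101 0.105 0.108 0.11  0.112]
    loupe_lens [(0.78, array([225. , 177.7]), array([0.555, 0.138, 0.105]))]
    loupe_grip [(0.72, array([261.7, 180.8]), array([0.476, 0.128, 0.105]))]
[[-15 -16 124 -18 -20 -20 -22 -22 -21 -20 -18 110 107 107 106 107 107 105
  106 112 -22 -27 -32 -36 -38 134]
 [-17 -21 122 -21 -22 -24 -26 -24 -22 -23 -23 111 107 107 108 108 108 108
  106 110 -26 -31 -34 -38 -41 131]
 [-23 -24 120 -25 -28 -29 -27 -27 -26 -25 -26 110 107 108 107 109 107 107
  106 111 -31 -34 -39 -42 -43 129]
 [-25 -25 117 -30 -31 -32 -32 -33 -29 -29 -30 111 106 108 106 108 109 108
  107 110 -35 -35 115 115 116 127]
 [-30 -31 116 112 -35 -34 -37 -36 -34 -30 -30 109 111 107 107 107 108 106
  110 109 -37 -41 115 115 115 125]
 [-33 111 113 111 -38 -38 -38 -38 -38 -35
[... 1766 characters left out ...]
 0   1   0
    0   0   0   0   1   0   0   0]
 [  0   0  74  73   0   0   1   0  -1   0  -1   0   0   0   0   0   0   0
    0   0   0   1   0   0   0   0]
 [  1   0  71  71   1   0   0   0   0   0   0   0   0   0   1   0   1   0
    0   0   0   0   0   0   1   0]
 [  2   0  69  68   0   0   0  -1   1   1   0   1   0   0   0   1   0   0
    0   0   0   0   0  -2   1   0]
 [  0   0  67  67   0   1   1   0  -2   0   0   0  -1   0   0   0   0   0
    0   1   0   0   0   0  -1   0]
 [  1   0  65  64   0   0   0   1   0   1   0   0   0   0  -1  24  30  22
   24   0   0   1   0   0   1   1]
 [  1   0  61  61   0   0   1   1   0   0   0   0   1   0   0  22  30  28
   22   0   0   0  -1   0   0   0]]
```

View pics/s7.png

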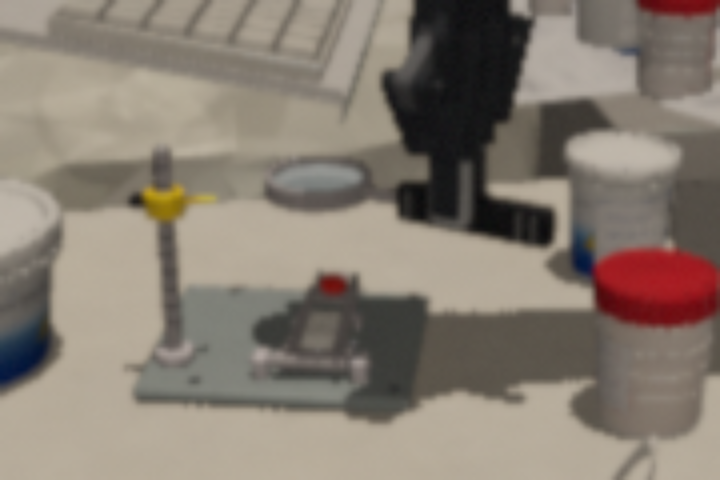

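```bash
python3 - <<'E'
from rim import *
a=np.linspace(0,6.28,200); c=np.array([.551,.123,.105])
P=np.vstack([c+np.c_[.03*np.cos(a),.03*np.sin(a),0*a+h] for h in(-.006,.006)]); q=proj('side',P); print(q.min(0),q.max(0),(q.min(0)+q.max(0))/2,'obs 216.3-243.3 x 169.3-182')
print('knob closed',proj('side',fx(0,-.04,.0295)),'obs',333/4+150,283/4+130)
print('plate corners',proj('side',[fx(x,y,.01) for x in(-.055,.095) for y in(-.068,.068)]))
s=cv2.imread('pics/top1.png')
print('hinge ears z24',proj('side',[fx(-.031,.048,.02),fx(.031,.048,.02)]),'obs',362/4+150,363/4+130,262/4+150,361/4+130)
o=manip.get_obs();print(o['joint_velocities'],o['clock'])
E
```

```text
[215.714 168.084] [243.461 183.263] [229.588 175.674] obs 216.3-243.3 x 169.3-182
knob closed [[232.997 199.229]] obs 233.25 200.75
plate corners [[257.396 202.681]
 [251.981 229.782]
 [196.013 200.225]
 [182.198 226.657]]
hinge ears z24 [[241.767 220.731]
 [213.278 219.497]] obs 240.5 220.75 215.5 220.25
[ 0.    -0.002  0.003  0.001  0.    -0.    -0.   ] 14.25
```

```bash
python3 - <<'E'
from rim import *
_,ds=manip.camera('side'); v,u=np.nonzero(ds>0); P=at_d('side',np.c_[u,v],ds[v,u]); B=P
k=(abs(P[:,2]-.01)<.0035)&(np.linalg.norm(P[:,:2]-[.57,.127],axis=1)<.125); Q=(P[k][:,:2]*1000).astype(np.float32)
r=cv2.minAreaRect(Q); print(r,np.median(P[k][:,2]))
m=np.zeros((300,300),np.uint8); g=np.floor((Q-[420,-20])/2).astype(int); 
a=FY; X=np.array([np.cos(a),np.sin(a)]);Y=np.array([-np.sin(a),np.cos(a)])
for n,A in(('x',X),('y',Y)): t=Q@A; print(n,np.percentile(t,[.5,99.5])-np.array([551,122])@A, 'expect',{'x':(-55,95),'y':(-68,68)}[n])
# cylinder of post and rim wall
for n,c0,rad,z0,z1 in(('post',fx(.078,.035,0)[:2],.02,.03,.085),('rim',np.array([.551,.123]),.045,.101,.109)):
    k=(np.linalg.norm(P[:,:2]-c0,axis=1)<rad)&(P[:,2]>z0)&(P[:,2]<z1); q=P[k][:,:2]; print(n,k.sum(),q.mean(0),q.min(0),q.max(0),c0)
for z in(.085,): print(ds[226:232,190:250:10])
E
```

```text
((570.251708984375, 128.19720458984375), (149.0783233642578, 137.23118591308594), 13.425561904907227) 0.010314367183370088
x [-53.523  93.474] expect (-55, 95)
y [-65.284  68.827] expect (-68, 68)
post 101 [0.617 0.178] [0.613 0.172] [0.624 0.181] [0.618 0.175]
rim 248 [0.548 0.128] [0.507 0.093] [0.579 0.153] [0.551 0.123]
[[0.902 0.902 0.902 0.905 0.904 0.904]
 [0.901 0.898 0.897 0.896 0.898 0.897]
 [0.901 0.899 0.896 0.895 0.895 0.893]
 [0.901 0.901 0.898 0.895 0.895 0.892]
 [0.908 0.903 0.901 0.897 0.893 0.893]
 [0.904 0.904 0.903 0.901 0.896 0.892]]
```

```bash
python3 -c "
from workcell import manip
print(manip.hand_in())"
```

```text
the job is handed in; nothing more can be done
None
```

I shut the frame over the cassette and handed in the job with the loupe held level and still over it. The lens centre measured within about 2 mm of the cassette centre, and the rim middle 105 mm above the bench, level with the collar. The result of the judging was not reported.

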